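Shut and bolt the die drawer

ROBOT

A 6-joint arm with a two-finger parallel gripper is mounted at the origin on a cart in front of the work surface, level with it; the furniture and walls round the work are solid. World frame = base frame: x ahead of the robot, y to its left, z up, the work surface at z = 0. Lengths are in m, angles in degrees, forces in N, time in s.
With the tool pointing down it reaches from about 0.375 to 0.9 m from the base axis. Payload 3.1 kg.
Tool frame: the origin (TCP) lies on the centre line of the jaws, within the pads' length; the fingertips stand finger_overhang ahead of it and the grasp point (between the pads) lies 5 mm behind it (finger_overhang is the distance from the TCP to the fingertips, in m); z points along the fingers, y is the line along which they close (so a half turn about z gives the same grasp; the last joint's range is limited). The gripper opens to 87 mm and grips with 3 to 60 N. Pads are 19 mm wide; open, the fingers measure 117 mm over their backs; the gripper's body (75 mm by 190 mm) begins 51 mm behind the grasp point.
Start: joints at [-87.061, 30.224, 82.088, -0, 67.689, -10.227], TCP at [0.142, -0.609, 0.237] pointing down, gripper open.
Joint ranges: [-176.69, 176.69], [-43.24, 126.21], [12.49, 139.97], [-82, 262], [0, 151.66], [-163.58, 163.58]. Speed limits (degrees/s): [159.86, 159.86, 180, 180, 180, 180].

INTERFACE

Orientations are given as a 3x3 rotation matrix whose columns are the frame's x, y, z axes.
In Python, from rig import read_state, capture, calibration, hand_in, finger_overhang gives the robot as it stands.
- The arm moves only by the tool send_rows, never from a script. Its argument "plan" is a list of rows, each a list of 5 numbers: the closure in counts, from 0 (fully open) to 255 (shut), then the shift along the tool's x, y, z in m, then the turn about the tool's z in rad. A call has 1 to 20 rows; each row shifts and turns the commanded pose from where the row before left it, along the tool's axes as they then stand; what a row does not reach is not made up. A row lasts 1/12 s, in which the tool goes at most 41.7 mm and 7.16 degrees, less where a joint would pass 70% of its speed; a pose out of reach is approached as far as the arm can. A call is refused whole if a number of a shift passes 0.0417 or a number of a turn 0.125, either way. A call with a gripper value outside its range is refused whole. The fingers move at their own pace and stop on an object; the grip force is fixed at half the most. Time passes only in rows, so rows that do not move let the fingers close. It gives the time, the measured TCP pose, the force, the opening and the grip force at its end, in the units of the state.
- read_state(): the state, without advancing time (a new reading comes with each control period).
- capture(name): name is "scene" or "top" or "wrist"; returns (picture, depth): 384x512x3 uint8, blue, green, red; 384x512 float32, m along the optical axis (not along the pixel's ray), 0 where there is no reading.
- calibration(name): a dict with "fx", "fy", "cx", "cy" (pixels), "xyz" and "rotation" of the camera in the world. Camera axes: x right, y down, z forward; pixel columns grow to the right and rows downward; lengths in m; the calibration is good to about 2 mm. A picture is of the moment at which its call begins: read the wrist's pose just before it. calibration takes no time and is no camera call; for the wrist camera it gives the pose at the moment of the call.
- hand_in(): hands the job in; it is judged then, once.
The state is a dict: "time_s": time; "joint_positions": joint angles; "qvel": joint speeds; "tau": joint torques, N m; "position": TCP position; "tcp_rot": TCP orientation; "force": force on the tool from outside, world axes, zero at the start; "moment": the same for the moment, N m; "opening": opening from 0.0 (shut) to 1.0 (fully open); "grasp_force": force on a finger pad.
Only numpy, scipy, OpenCV 4.12 (cv2) and the standard library are available. Lean on these libraries where they do the work, as an engineer would, in place of code of your own. Each camera call takes 0.05 s, during which the arm holds its last target. There are 200 camera calls.

TASK

Put the pellet die away: with your fingertips, push the drawer that holds the steel die body fully shut, and then push the peg of the bolt on top of that same box sideways until it stops, so that the bolt's tab stands in front of the drawer. Do not pick anything up, and keep the die body standing in its drawer. Leave the other drawer, with the drying foil-topped pots, open as it is with its bolt undone, and do not knock the things standing about.

Things in the scene. Friction and masses are not known exactly. Their poses are not given: they have to be found in the camera images.
- die_box: the box to shut. grey one-drawer storage box, 180 mm deep (x) x 190 wide (y) x 85 high, fixed to the bench; origin: centre of its underside; its front looks along its -x. The drawer is off centre, its middle at y = -22.5; a 53 wide pillar fills the front at the +y side, the bolt lies on top above it. 
- die_front (a point): middle of the drawer's flat white front, on its outer face, 45 mm above the bench; axes like its box (outward is -x). The front is 125 wide and reaches from 8 to 76 above the bench. This is the drawer to shut.
- die_drawer (a joint): m the drawer is pulled out along its box's -x: 0 = fully home against its stop, at most 0.12; starts 0.05 to 0.09. About 2 N of friction plus 12 N s/m of drag, no spring. 
- die_peg (a point): top centre of the bolt's upright black peg, 14 mm diameter, 111 above the bench, 20 above the steel bolt plate (top at 91); axes like its box. At bolt 0 it stands 88 ahead of the box's centre, at y = +73. Two guide staples, 95 above the bench, stand behind its path, 47 to 73 ahead of the centre, at y = 0 and +30. Bolt of the drawer to shut.
- die_bolt (a joint): m the bolt has slid along its box's -y: 0 = unlocked, tab in front of the pillar; 0.045 = end stop, tab in front of the drawer's end; starts 0 to 0.006. About 1.5 N of friction plus 6 N s/m of drag, no spring. A 30 mm wide tab hangs from the bolt over the box's front edge, 57 to 91 above the bench, its outer face 8 ahead of the closed drawer's. 
- die_body: loose dark steel die body, a cylinder 54 diameter x 41 high with a black ring round it, standing in the front part of the drawer to shut, on the drawer floor 11 above the bench; origin at the centre of its underside
- pot_box: the other box, of the same make, to be left alone. grey one-drawer storage box, 180 mm deep (x) x 190 wide (y) x 85 high, fixed to the bench; origin: centre of its underside; its front looks along its -x. The drawer is off centre, its middle at y = -22.5; a 53 wide pillar fills the front at the +y side, the bolt lies on top above it. 
- pot_front (a point): middle of the drawer's flat white front, on its outer face, 45 mm above the bench; axes like its box (outward is -x). The front is 125 wide and reaches from 8 to 76 above the bench. This drawer stays as it is.
- pot_drawer (a joint): m the drawer is pulled out along its box's -x: 0 = fully home against its stop, at most 0.12; starts 0.05 to 0.09. About 2 N of friction plus 12 N s/m of drag, no spring. 
- pot_peg (a point): peg of the other box's bolt, same make as die_peg; to be left alone
- pot_bolt (a joint): m the bolt has slid along its box's -y: 0 = unlocked, tab in front of the pillar; 0.045 = end stop, tab in front of the drawer's end; starts 0 to 0.006. About 1.5 N of friction plus 6 N s/m of drag, no spring. A 30 mm wide tab hangs from the bolt over the box's front edge, 57 to 91 above the bench, its outer face 8 ahead of the closed drawer's. 
- foil_pot_a: loose small pot with a crumpled foil top, 42 diameter x 42 high, standing in the drawer of the other box; origin at the centre of its underside
- foil_pot_b: a second such pot beside it, 40 diameter x 42 high; origin at the centre of its underside
- die_plunger: loose bystander: polished steel die plunger standing on its head, 27 diameter x 52 high, between the boxes; origin at the centre of its underside
- vial: loose bystander: clear sample vial with a black cap, 23 diameter x 62 high, between the boxes; origin at the centre of its underside
- mortar: loose bystander: white mortar, 98 diameter x 45 high, to the right; origin at the centre of its underside
Mind the look-alikes: they are no part of the job. Leave any orange or yellow look-alike of the die_body alone.

How it is judged (in metres and radians):
On the way, in this order (a step that is already met when the one before it is completed fails the run):
1. the drawer with the die body is fully home (value of joint die_drawer below 0.004 m), for 0.2 s.
2. its bolt is pushed across (value of joint die_bolt above 0.039 m and value of joint die_drawer below 0.004 m), for 0.2 s.
At the end, for the whole second after the job is handed in: the die drawer is within 4 mm of fully home, its bolt is within 6 mm of its end stop, the die body stands upright and at rest in the drawer, and the other drawer and its bolt are where they were (within 10 and 8 mm) (all of step 2 and angle between die_body's own z axis and vertical below 0.15 rad and z of die_body in the frame of die_box between 0.005 and 0.018 m and x of die_body in the frame of die_box between -0.09 and 0.075 m and linear speed of die_body below 0.02 m/s and not (distance of pot_front from where it was at the start of the episode above 0.01 m) and not (distance of pot_peg from where it was at the start of the episode above 0.008 m)); the robot touches nothing.
It fails at once if the bolt is pushed across (over 13 mm) while the drawer is still open (over 10 mm) (value of joint die_bolt above 0.013 m and value of joint die_drawer above 0.01 m).
It fails at once if the die body is lifted (over 10 mm) or tipped over (height (world z) of die_body above 0.021 m or angle between die_body's own z axis and vertical above 0.3 rad).
It fails at once if the other drawer is moved more than 10 mm or its bolt more than 8 mm (distance of pot_front from where it was at the start of the episode above 0.01 m or distance of pot_peg from where it was at the start of the episode above 0.008 m).
It fails at once if a foil-topped pot is moved more than 20 mm or tipped (distance of any of foil_pot_a, foil_pot_b from where it was at the start of the episode above 0.02 m or angle between any of foil_pot_a, foil_pot_b's own z axis and vertical above 0.4 rad).
It fails at once if the plunger, the vial or the mortar is moved more than 20 mm or tipped (distance of any of die_plunger, vial, mortar from where it was at the start of the episode above 0.02 m or angle between any of die_plunger, vial, mortar's own z axis and vertical above 0.4 rad).
It also fails if it takes over 40 s, if anything falls off the work surface, if the arm or the gripper's body presses on something with over 40 N, if the wrist force passes 120 N, or if a joint passes its speed limit or range.

## Working session

There is one attempt and no reset: what is moved stays moved. The work goes in short steps, Python scripts to look and compute and a tool call to move; the robot and the scene stay as the last step left them, time stands still between calls to the robot, and variables do not carry over. Pictures are saved under pics/ and viewed, at most 10 in all, crops included, and the job is handed in when it is done.

Besides the shell and the picture viewer there is one more tool, called after ">>>" as name(argument=value, ...) on one line, values as JSON. send_rows: Moves the arm, as the interface text tells. Its arguments: {"type":"object","properties":{"plan":{"type":"array","items":{"type":"array","items":{"type":"number"}}}},"required":["plan"]}

```bash
mkdir -p pics; python3 - <<'E'
from rig import *
import cv2,numpy as np
s=read_state();print({k:np.round(v,3).tolist() for k,v in s.items()});print(finger_overhang if not callable(finger_overhang) else finger_overhang())
for n in("top","scene"):
    p,d=capture(n);cv2.imwrite(f"pics/{n}0.png",p);np.savez(f"pics/{n}0.npz",p=p,d=d);print(n,calibration(n))
E
```

```text
{'time_s': 0.0, 'joint_positions': [-87.06, 30.277, 82.158, -0.002, 67.686, -10.23], 'qvel': [-0.073, 0.014, 0.021, -0.005, -0.001, 0.015], 'tau': [-0.001, -44.004, -17.659, 0.063, 0.058, -0.0], 'position': [0.142, -0.608, 0.236], 'tcp_rot': [[0.974, 0.228, -0.0], [0.228, -0.974, 0.002], [0.0, -0.002, -1.0]], 'force': [-0.737, 0.471, 0.5], 'moment': [-0.038, 0.003, 0.044], 'grasp_force': 0.0, 'opening': 1.001}
0.014
top {'fx': 373.5962518631407, 'fy': 373.5962518631407, 'cx': 256.73410995881954, 'cy': 187.70918664402222, 'xyz': array([ 0.42726076, -0.05087179,  1.10257103]), 'rotation': array([[-1.97481374e-03, -9.89354862e-01,  1.45509644e-01],
       [-9.99909836e-01,  2.09148191e-05, -1.34282749e-02],
       [ 1.32822858e-02, -1.45523043e-01, -9.89265700e-01]])}
scene {'fx': 489.2901284883613, 'fy': 489.2901284883613, 'cx': 262.2857865057686, 'cy': 189.79309938161086, 'xyz': array([-0.06124799,  0.64492502,  1.07657131]), 'rotation': array([[-0.7694353 , -0.44953963,  0.4537438 ],
       [-0.6385566 ,  0.557692  , -0.53030661],
       [-0.01465546, -0.69777772, -0.71616441]])}
```

View pics/top0.png

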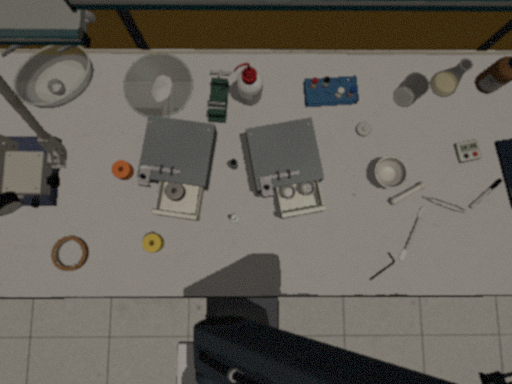

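View pics/scene0.png

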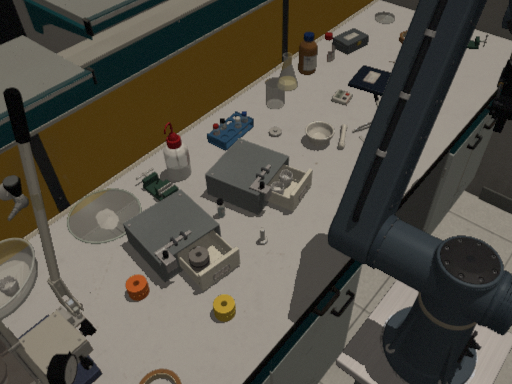

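The top view shows the die box at about (177,150), with the grey and black die body in its drawer at (174,191). The pot box is at (285,155), with two foil pots in its drawer. The candidates for the die body are the dark one at (174,191), the orange one at (122,170) and the yellow one at (152,242). Only the first is dark steel and stands in a drawer. Next I'll measure and confirm with a crop.

```bash
cat > h.py <<'E'
import numpy as np,cv2
from rig import *
def cloud(d,c):
    v,u=np.mgrid[:d.shape[0],:d.shape[1]]
    P=np.stack([(u-c["cx"])/c["fx"]*d,(v-c["cy"])/c["fy"]*d,d],-1)
    return P@c["rotation"].T+c["xyz"]
def ray(u,v,c,z):
    r=c["rotation"]@[(u-c["cx"])/c["fx"],(v-c["cy"])/c["fy"],1]
    return c["xyz"]+r*(z-c["xyz"][2])/r[2]
E
python3 - <<'E'
from h import *
for n,(x0,y0,x1,y1) in dict(top=(110,105,250,225),scene=(110,170,280,330)).items():
    f=np.load(f"pics/{n}0.npz");p,d=f["p"],f["d"];c=calibration(n);W=cloud(d,c)
    reg=np.zeros(d.shape,bool);reg[y0:y1,x0:x1]=1
    ok=reg&(d>0)
    print(n,"bench z",np.median(W[ok&(abs(W[...,2])<.02)][:,2]))
    m=ok&(abs(W[...,2]-.085)<.005)
    k=cv2.morphologyEx(m.astype(np.uint8),cv2.MORPH_OPEN,np.ones((3,3)))
    l,L,S,C=cv2.connectedComponentsWithStats(k);i=1+np.argmax(S[1:,4]);q=W[L==i]
    r=cv2.minAreaRect(q[:,:2].astype(np.float32)*1000);print("top rect",r,cv2.boxPoints(r).round(1).tolist(),np.median(q[:,2]),S[i])
    m=ok&(W[...,2]>.1)&(W[...,2]<.13);print("peg",m.sum(),np.argwhere(m).mean(0)[::-1],W[m].mean(0),W[m].max(0))
    cv2.imwrite(f"pics/{n}c.png",cv2.resize(p[y0:y1,x0:x1],None,fx=4 if n=="top" else 3.7,fy=4 if n=="top" else 3.7,interpolation=cv2.INTER_CUBIC))
E
```

```text
top bench z 0.0018600104498438519
top rect ((684.3553466796875, 160.8840789794922), (190.21951293945312, 180.80587768554688), 81.87176513671875) [[581.4000244140625, 79.5], [760.4000244140625, 53.900001525878906], [787.2999877929688, 242.3000030517578], [608.2999877929688, 267.79998779296875]] 0.08617869451974958 [ 139  115   76   71 3823]
peg 28 [142.  175.5] [0.60642098 0.24394102 0.11002518] [0.61274156 0.25156911 0.11499544]
scene bench z -0.00012599842602567524
top rect ((676.9512939453125, 159.2762908935547), (191.12884521484375, 186.858154296875), 81.41691589355469) [[570.2999877929688, 78.69999694824219], [755.0999755859375, 50.79999923706055], [783.5999755859375, 239.8000030517578], [598.7999877929688, 267.70001220703125]] 0.08400421273611813 [ 124  190   92   73 3226]
peg 58 [206.81034483 222.82758621] [0.58766545 0.0995657  0.10737411] [0.60953411 0.25142092 0.11380587]
```

View pics/topc.png

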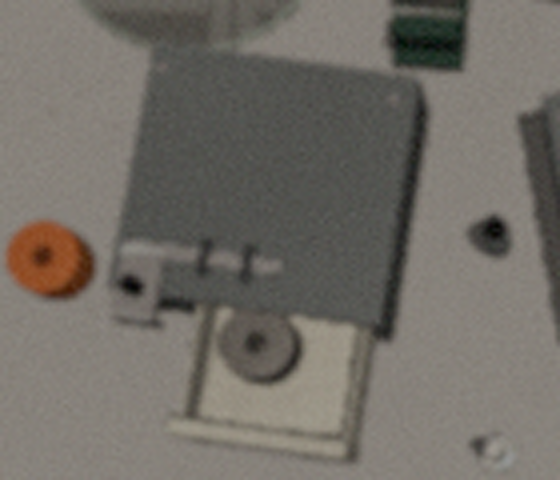

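View pics/scenec.png

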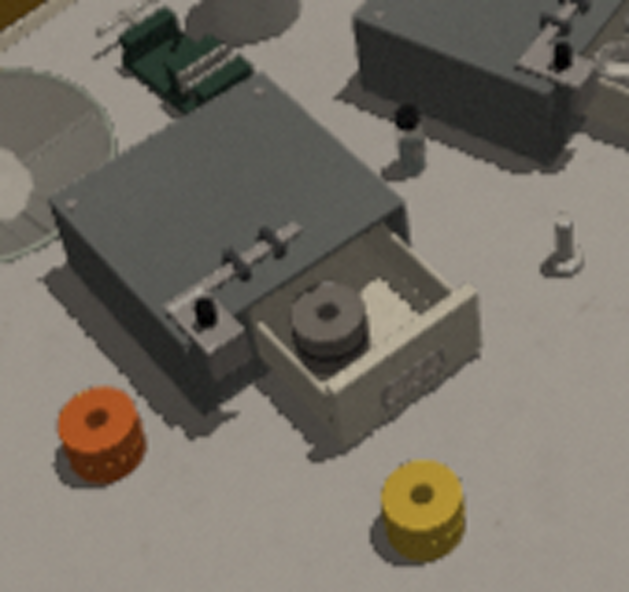

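The crops confirm it: the dark steel body stands in the left box's drawer, and its bolt peg is at crop (130,285), i.e. top-view pixel (142,176). The orange and yellow look-alikes are loose on the bench. Box size and peg position agree with the description. Next I'll work out the front position and the move to it.

```bash
python3 - <<'E'
from h import *
c=calibration("top");cs=calibration("scene")
b=np.array([.682,.161]);a=np.radians(-8.2);ex=np.array([np.cos(a),np.sin(a)]);ey=np.array([-ex[1],ex[0]])
loc=lambda p:np.round([(p[:2]-b)@ex,(p[:2]-b)@ey],4)
for u,v in((170,430),(355,455),(262,444)):
    print("front top",loc(ray(110+u/4,105+v/4,c,.076)))
for u,v in((333,388),(478,292)): print("front scene",loc(ray(110+u/3.7,170+v/3.7,cs,.076)))
print("peg",loc(ray(110+133/4,105+284/4,c,.111)),loc(ray(110+206/3.7,170+303/3.7,cs,.111)))
f=np.load("pics/top0.npz");W=cloud(f["d"],c);m=np.zeros(f["d"].shape,bool);m[200:222,145:205]=1;m&=abs(W[...,2]-.076)<.012
q=W[m];L=(q[:,:2]-b)@np.array([ex,ey]).T;print("cloud front",L.min(0),L.max(0),L.mean(0))
s=read_state();w=calibration("wrist");print("wristcam in tool",(s["tcp_rot"].T@(w["xyz"]-s["position"])).round(3))
t=b-.24*ex-.0225*ey;print("start target world",t, "peg start",b-.09*ex+.12*ey)
print("via delta in tool", s["tcp_rot"].T@(np.array([.48,-.2,.237])-s["position"]))
E
```

```text
front top [-0.1792  0.0348]
front top [-0.1782 -0.0932]
front top [-0.1798 -0.0291]
front scene [-0.1833  0.0366]
front scene [-0.1879 -0.0852]
peg [-0.0876  0.0675] [-0.0935  0.0698]
cloud front [-0.18051125 -0.08453289] [-0.16866743  0.04051116] [-0.17479137 -0.02305704]
wristcam in tool [ 0.074  0.    -0.148]
start target world [0.44124455 0.17296098] peg start [0.61003561 0.29260975]
via delta in tool [ 0.42168751 -0.32029482 -0.00057987]
```

>>> send_rows(plan=[[255,0.03,-0.023,0,0],[255,0.03,-0.023,0,0],[255,0.03,-0.023,0,0],[255,0.03,-0.023,0,0],[255,0.03,-0.023,0,0],[255,0.03,-0.023,0,0],[255,0.03,-0.023,0,0],[255,0.03,-0.023,0,0],[255,0.03,-0.023,0,0],[255,0.03,-0.023,0,0],[255,0.03,-0.023,0,0],[255,0.03,-0.023,0,0],[255,0.03,-0.023,0,0],[255,0.03,-0.023,0,0],[255,0,0,0,0.093],[255,0,0,0,0.093],[255,0,0,0,0.093],[255,0,0,0,0.093],[255,0,0,0,0],[255,0,0,0,0]])

```text
time_s: 1.77
position: [0.4778, -0.1991, 0.2363]
tcp_rot: [[0.99, -0.139, -0.001], [-0.139, -0.99, 0.0], [-0.001, -0.0, -1.0]]
force: [-0.7, -0.1, -0.2]
opening: 0.008
grasp_force: 0.0
```

```bash
cat >> h.py <<'E'
b=np.array([.682,.161]);a=np.radians(-8.2);ex=np.array([np.cos(a),np.sin(a)]);ey=np.array([-ex[1],ex[0]])
def go(x,y,z):
    s=read_state();R=s["tcp_rot"];t=np.r_[b+x*ex+y*ey,z]
    print("t",s["time_s"],"pos",s["position"].round(4),"boxlocal",[round(float((s["position"][:2]-b)@e),4) for e in(ex,ey)],"yaw",np.degrees(np.arctan2(R[1,0],R[0,0])).round(2),"F",s["force"].round(1),"op",round(float(s["opening"]),2),"delta tool",(R.T@(t-s["position"])).round(4))
E
python3 -c "
from h import *
go(-.24,-.0225,.2)"
```

```text
t 1.7667 pos [ 0.4778 -0.1991  0.2363] boxlocal [-0.1508, -0.3856] yaw -8.0 F [-0.7 -0.1 -0.2] op 0.01 delta tool [-0.088  -0.3634  0.0365]
```

>>> send_rows(plan=[[255,-0.005,-0.0303,0,0],[255,-0.005,-0.0303,0,0],[255,-0.005,-0.0303,0,0],[255,-0.005,-0.0303,0,0],[255,-0.005,-0.0303,0,0],[255,-0.005,-0.0303,0,0],[255,-0.005,-0.0303,0,0],[255,-0.005,-0.0303,0,0],[255,-0.005,-0.0303,0,0],[255,-0.005,-0.0303,0,0],[255,-0.005,-0.0303,0,0],[255,-0.005,-0.0303,0,0],[255,0,0,0.02,0],[255,0,0,0.02,0],[255,0,0,0.02,0],[255,0,0,0.02,0],[255,0,0,0,0],[255,0,0,0,0]])

```text
time_s: 3.27
position: [0.4695, 0.1689, 0.1559]
tcp_rot: [[0.99, -0.141, -0.003], [-0.141, -0.99, -0.0], [-0.003, 0.001, -1.0]]
force: [-0.4, 0.8, 0.5]
opening: 0.007
grasp_force: 0.0
```

```bash
python3 -c "
from h import *
go(-.215,-.0225,.069)
p,d=capture('scene');cv2.imwrite('pics/s1.png',cv2.resize(p[130:330,100:360],None,fx=3,fy=3))"
```

```text
t 3.2667 pos [0.4695 0.1689 0.1559] boxlocal [-0.2115, -0.0225] yaw -8.09 F [-0.4  0.8  0.5] op 0.01 delta tool [-0.0033 -0.0001  0.0869]
```

View pics/s1.png

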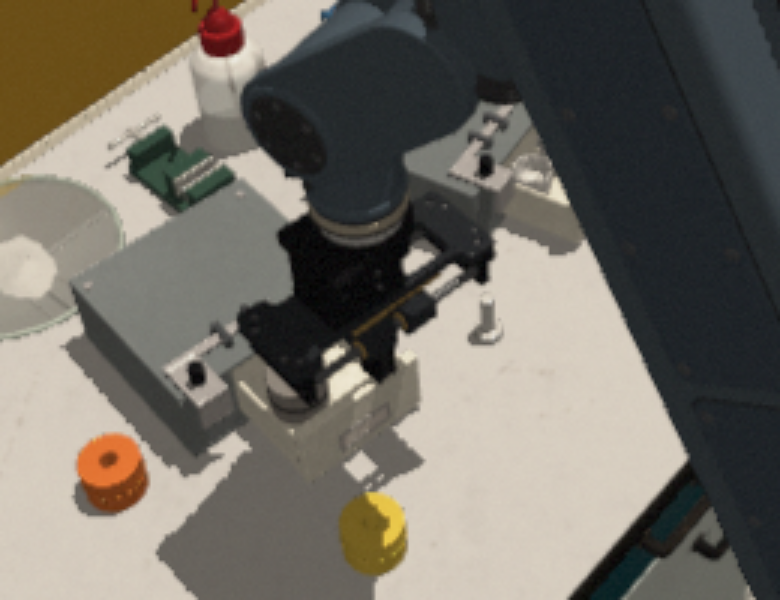

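The gripper hovers just in front of the drawer front, tips centred on it. Its long body runs along y and will pass above the peg. Everything else is undisturbed. I'll descend and push gently.

>>> send_rows(plan=[[255,-0.0035,0.0075,0.014,0],[255,0,0,0.014,0],[255,0,0,0.014,0],[255,0,0,0.014,0],[255,0,0,0.014,0],[255,0,0,0.014,0],[255,0,0,0,0],[255,0.005,0,0,0],[255,0.005,0,0,0],[255,0.005,0,0,0],[255,0.004,0,0,0],[255,0.004,0,0,0],[255,0.004,0,0,0],[255,0.004,0,0,0],[255,0.004,0,0,0],[255,0.004,0,0,0],[255,0.004,0,0,0],[255,0.004,0,0,0]])

```text
time_s: 4.82
position: [0.5122, 0.1553, 0.0725]
tcp_rot: [[0.99, -0.142, -0.001], [-0.142, -0.99, -0.0], [-0.001, 0.0, -1.0]]
force: [-2.8, -0.1, 1.7]
opening: 0.008
grasp_force: 1.3
```

```bash
python3 -c "
from h import *
go(-.105,-.03,.072)"
```

```text
t 4.8167 pos [0.5122 0.1553 0.0725] boxlocal [-0.1672, -0.0298] yaw -8.14 F [-2.8 -0.1  1.7] op 0.01 delta tool [0.0622 0.0003 0.0004]
```

Contact is made and the roughly 3 N matches drawer friction. Continuing.

>>> send_rows(plan=[[255,0.004,0,0,0],[255,0.004,0,0,0],[255,0.004,0,0,0],[255,0.004,0,0,0],[255,0.004,0,0,0],[255,0.004,0,0,0],[255,0.004,0,0,0],[255,0.004,0,0,0],[255,0.004,0,0,0],[255,0.004,0,0,0],[255,0.004,0,0,0],[255,0.004,0,0,0],[255,0.002,0,0,0],[255,0.002,0,0,0],[255,0.002,0,0,0]])

```text
time_s: 6.07
position: [0.5657, 0.1479, 0.0725]
tcp_rot: [[0.99, -0.142, -0.0], [-0.142, -0.99, 0.0], [-0.0, -0.0, -1.0]]
force: [-2.4, -0.7, 1.2]
opening: 0.008
grasp_force: 1.1
```

```bash
python3 -c "
from h import *
go(-.105,-.03,.072)"
```

```text
t 6.0667 pos [0.5657 0.1479 0.0725] boxlocal [-0.1132, -0.0296] yaw -8.15 F [-2.4 -0.7  1.2] op 0.01 delta tool [0.0082 0.0004 0.0005]
```

>>> send_rows(plan=[[255,0.002,0,0,0],[255,0.002,0,0,0],[255,0.002,0,0,0],[255,0.001,0,0,0]])

```text
time_s: 6.4
position: [0.5681, 0.1475, 0.0725]
tcp_rot: [[0.99, -0.142, -0.01], [-0.142, -0.99, 0.001], [-0.01, 0.001, -1.0]]
force: [-11.3, 1.2, 9.0]
opening: 0.002
grasp_force: 5.6
```

>>> send_rows(plan=[[255,0.002,0,0,0],[255,0.002,0,0,0],[255,0,0,0,0],[255,0,0,0,0],[255,0,0,0,0]])

```text
time_s: 6.82
position: [0.5682, 0.1475, 0.0724]
tcp_rot: [[0.99, -0.142, -0.018], [-0.142, -0.99, 0.001], [-0.017, 0.002, -1.0]]
force: [-15.2, 2.1, 12.0]
opening: 0.004
grasp_force: 7.9
```

```bash
python3 -c "
from h import *
go(-.105,-.03,.072)"
```

```text
t 6.8167 pos [0.5682 0.1475 0.0724] boxlocal [-0.1107, -0.0296] yaw -8.14 F [-15.2   2.1  12. ] op 0.0 delta tool [0.0057 0.0004 0.0003]
```

Hard stop: 15 N with no further travel. Back off, rise and check.

>>> send_rows(plan=[[255,-0.01,0,0,0],[255,-0.02,0,0,0],[255,-0.02,0,0,0],[255,0,0,-0.03,0],[255,0,0,-0.03,0],[255,0,0,-0.03,0],[255,0,-0.03,0,0],[255,0,-0.03,0,0],[255,0,-0.03,0,0],[255,0,-0.03,0,0],[255,0,-0.03,0,0],[255,0,0,0,0],[255,0,0,0,0]])

```text
time_s: 7.9
position: [0.5495, 0.304, 0.1629]
tcp_rot: [[0.99, -0.139, 0.004], [-0.139, -0.99, 0.001], [0.004, -0.002, -1.0]]
force: [0.4, -0.2, 0.2]
opening: 0.006
grasp_force: 0.0
```

```bash
python3 -c "
from h import *
go(-.09,.125,.16)
p,d=capture('top');q=cv2.resize(p[100:220,110:260],None,fx=3,fy=3,interpolation=2)
p2,d2=capture('scene');r=cv2.resize(p2[170:290,110:260],None,fx=3,fy=3,interpolation=2);cv2.imwrite('pics/s2.png',np.vstack([q,r])[:, :] if 0 else np.hstack([q,r])[:, :900][:, ::1] if 0 else cv2.resize(np.hstack([q,r]),(800,320)))"
```

```text
t 7.9 pos [0.5495 0.304  0.1629] boxlocal [-0.1516, 0.1226] yaw -7.98 F [ 0.4 -0.2  0.2] op 0.01 delta tool [ 0.0616 -0.0022  0.0032]
```

View pics/s2.png

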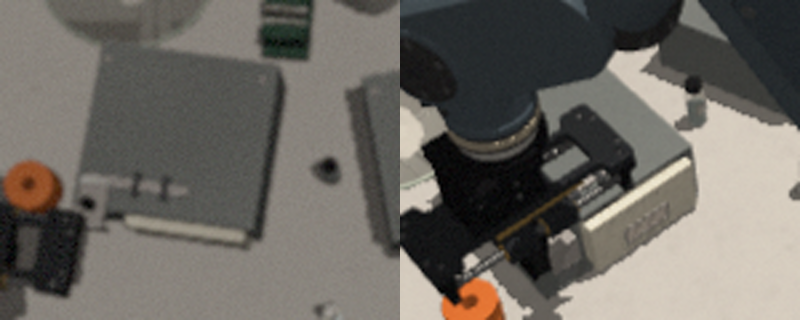

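The drawer front is now flush at view (185,230), and the peg is still at (88,203), so the bolt hasn't moved. Next I'll position beside the peg and push along tool +y.

>>> send_rows(plan=[[255,0.02,0,0,0],[255,0.02,0,0,0],[255,0.0195,-0.002,0,0],[255,0,0,0.0125,0],[255,0,0,0.0125,0],[255,0,0,0.0125,0],[255,0,0,0.0125,0],[255,0,0,0,0],[255,0,0.006,0,0],[255,0,0.006,0,0],[255,0,0.006,0,0],[255,0,0.006,0,0],[255,0,0.004,0,0],[255,0,0.004,0,0],[255,0,0.004,0,0],[255,0,0.004,0,0]])

```text
time_s: 9.33
position: [0.6021, 0.256, 0.1131]
tcp_rot: [[0.99, -0.142, 0.001], [-0.142, -0.99, 0.001], [0.001, -0.001, -1.0]]
force: [-0.7, 1.3, 1.6]
opening: 0.008
grasp_force: 0.9
```

```bash
python3 -c "
from h import *
go(-.092,.05,.112)"
```

```text
t 9.3333 pos [0.6021 0.256  0.1131] boxlocal [-0.0926, 0.0826] yaw -8.17 F [-0.7  1.3  1.6] op 0.01 delta tool [0.0006 0.0326 0.0011]
```

Contact at about 1.5 N matches bolt friction. About 34 mm to go.

>>> send_rows(plan=[[255,0,0.003,0,0],[255,0,0.003,0,0],[255,0,0.003,0,0],[255,0,0.003,0,0],[255,0,0.003,0,0],[255,0,0.003,0,0],[255,0,0.003,0,0],[255,0,0.003,0,0],[255,0,0.003,0,0],[255,0,0,0,0]])

```text
time_s: 10.17
position: [0.5978, 0.2283, 0.1125]
tcp_rot: [[0.99, -0.142, -0.0], [-0.142, -0.99, -0.001], [-0.0, 0.001, -1.0]]
force: [0.9, 1.0, 0.8]
opening: 0.005
grasp_force: 0.1
```

```bash
python3 -c "
from h import *
go(-.092,.05,.112)"
```

```text
t 10.1667 pos [0.5978 0.2283 0.1125] boxlocal [-0.0929, 0.0546] yaw -8.17 F [0.9 1.  0.8] op 0.0 delta tool [0.0009 0.0046 0.0005]
```

>>> send_rows(plan=[[255,0,0.002,0,0],[255,0,0.002,0,0],[255,0,0.002,0,0],[255,0,0.002,0,0],[255,0,0,0,0]])

```text
time_s: 10.58
position: [0.5966, 0.2207, 0.1124]
tcp_rot: [[0.99, -0.142, -0.001], [-0.142, -0.99, -0.0], [-0.0, 0.0, -1.0]]
force: [1.1, -0.6, 0.1]
opening: 0.005
grasp_force: 0.3
```

```bash
python3 -c "
from h import *
go(-.092,.05,.112)"
```

```text
t 10.5833 pos [0.5966 0.2207 0.1124] boxlocal [-0.093, 0.0469] yaw -8.16 F [ 1.1 -0.6  0.1] op 0.0 delta tool [ 0.001  -0.0031  0.0004]
```

>>> send_rows(plan=[[255,0,0.002,0,0],[255,0,0.002,0,0],[255,0,0.002,0,0],[255,0,0,0,0]])

```text
time_s: 10.92
position: [0.5962, 0.2178, 0.1126]
tcp_rot: [[0.99, -0.143, 0.001], [-0.143, -0.99, 0.005], [0.001, -0.006, -1.0]]
force: [2.1, 9.1, -2.1]
opening: 0.001
grasp_force: 4.6
```

```bash
python3 -c "
from h import *
go(-.092,.05,.112)
p,d=capture('top');q=cv2.resize(p[100:220,110:260],None,fx=3,fy=3,interpolation=2)
p2,d2=capture('scene');r=cv2.resize(p2[170:290,110:260],None,fx=3,fy=3,interpolation=2);cv2.imwrite('pics/s3.png',cv2.resize(np.hstack([q,r]),(800,320)))"
```

```text
t 10.9167 pos [0.5962 0.2178 0.1126] boxlocal [-0.093, 0.044] yaw -8.25 F [ 2.1  9.1 -2.1] op 0.0 delta tool [ 0.001  -0.006   0.0006]
```

View pics/s3.png

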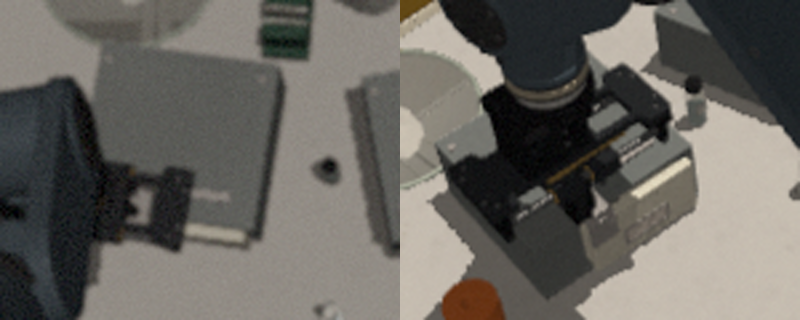

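The force has risen to 9 N with travel stopped, so the bolt is at its end stop. The tab now stands in front of the drawer's end, at view (600,225). I'll press slightly more, back off along -y and rise clear.

>>> send_rows(plan=[[255,0,0.002,0,0],[255,0,0,0,0],[255,0,0,0,0],[255,0,0,0,0],[255,0,-0.01,0,0],[255,0,-0.02,0,0],[255,0,0,-0.03,0],[255,0,0,-0.03,0],[255,0,0,-0.03,0],[255,-0.03,0,0,0],[255,-0.03,0,0,0],[255,-0.03,0,0,0],[255,-0.03,-0.02,0,0],[255,-0.02,-0.03,0,0],[255,0,-0.03,0,0],[255,0,-0.03,0,0],[255,0,0,0,0],[255,0,0,0,0],[255,0,0,0,0]])

```text
time_s: 12.6
position: [0.4762, 0.3707, 0.202]
tcp_rot: [[0.99, -0.141, -0.002], [-0.141, -0.99, -0.002], [-0.001, 0.002, -1.0]]
force: [-0.6, -0.1, 0.2]
opening: 0.005
grasp_force: 0.0
```

```bash
python3 -c "
from h import *
go(-.092,.05,.112)
p,d=capture('top');c=calibration('top');W=cloud(d,c);m=np.zeros(d.shape,bool);m[150:200,130:210]=1;m&=(W[...,2]>.1)&(W[...,2]<.13)
L=(W[m][:,:2]-b)@np.array([ex,ey]).T;print('peg',m.sum(),L.mean(0))
q=cv2.resize(p[100:220,110:260],None,fx=3,fy=3,interpolation=2)
p2,d2=capture('scene');r=cv2.resize(p2[170:290,110:260],None,fx=3,fy=3,interpolation=2);cv2.imwrite('pics/s4.png',cv2.resize(np.hstack([q,r]),(800,320)))"
```

```text
t 12.6 pos [0.4762 0.3707 0.202 ] boxlocal [-0.2336, 0.1783] yaw -8.12 F [-0.6 -0.1  0.2] op 0.0 delta tool [0.1415 0.1282 0.0902]
peg 28 [-0.08587084  0.02605908]
```

View pics/s4.png

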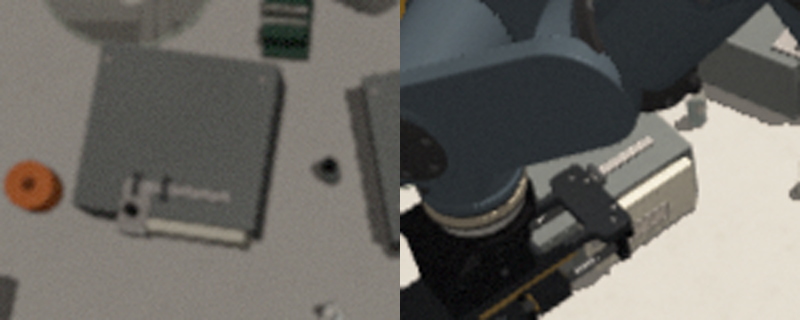

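The peg has moved to local y ≈ 0.026 against an expected 0.028. The tab is in front of the drawer at view (133,220), the front is flush and the vial is undisturbed.

```bash
python3 -c "
from rig import *
print(hand_in())"
```

```text
the job is handed in; nothing more can be done
None
```

The die drawer is pushed fully shut and its bolt slid to its end stop, with the tab in front of the drawer; the arm touched nothing else that I could see, and the job is handed in (no verdict was returned).

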